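Put slides and objective away in the bench drawer

TASK

Put the slide box, lying flat with its lid up, and the objective canister, standing upright, away on the floor of the top drawer of the bench unit (draw it further out for room), and then push the drawer fully shut. A lidded glass jar already stands in that drawer: keep it upright in there. Leave the oil bottle and the specimen cup on the bench where they are.

Things in the scene. Friction and masses are not known exactly. Their poses are not given: they have to be found in the camera images.
- unit_front (a point): middle of the front edge of the top plate of a fixed white bench unit, 174 above the bench; x points into the unit, away from its drawers' fronts, y along its front. The unit reaches from 15 before this point (drawer fronts) to 285 behind it and is 300 wide, with two drawers one above the other; its top plate begins at this point. The lower drawer is shut and not needed
- unit_drawer0 (a joint): how far the top drawer is drawn out along -x of unit_front, in m: 0 shut, 0.21 fully out; starts ajar and stays where it is left. The interior laid bare is as long as this value less 6 mm
- drawer_floor (a point): middle of the front edge of the top drawer's inner floor, 97 above the bench; moves with the drawer, axes as unit_front's: x runs back into the drawer. The interior is 255 long (x 0 to 255), 258 wide (y -129 to +129), walls 6 thick rising 55 above this floor. The front panel (15 thick, outer face at x = -21, 294 wide) rises 64.5 above this floor. The unit's top plate passes 65 above this floor
- unit_drawer0_handle (a point): middle of the top drawer's steel bar handle: a horizontal bar along y about 120 long and 10 thick, 35 in front of the drawer front, 39 above the drawer floor, 136 above the bench
- slide_box: flat closed grey plastic box for microscope slides, 90 long (its x) x 40 wide (y) x 30 high (z), with a small paper label on the lid; origin at the centre of its underside; lies on the bench, lid up
- canister: plain upright black plastic screw canister for a microscope objective, round, 35 diameter, 52 high; origin at the centre of its underside, z up; stands on the bench
- jar: square glass staining jar with a white lid, 54 x 54 x 52 high (z up), origin at the centre of its underside; stands in the top drawer, stays there
- oil: bystander: small round amber oil bottle, 36 diameter, 85 high, origin at the centre of its underside; on the bench
- cup: bystander: round white lidded specimen cup, 60 diameter, 70 high, origin at the centre of its underside; on the bench
Not all that is in view belongs to the job. Leave any pink or turquoise look-alike of the slide_box alone.

How it is judged:
By the outcome, as a careful person would: the job done as asked, in the order asked, and still so for the second after the job is handed in, with the robot touching nothing.
It also fails if it takes over 72 s, if anything falls off the work surface, if the arm or the gripper's body presses on something with over 40 N, if the wrist force passes 120 N, or if a joint passes its speed limit or range.

ROBOT

A 6-joint arm with a two-finger parallel gripper is mounted at the origin on the work surface. World frame = base frame: x ahead of the robot, y to its left, z up, the work surface at z = 0. Lengths are in mm, angles in rad, forces in N, time in s.
With the tool pointing down it reaches from about 300 to 775 mm from the base axis. Payload 14.6 kg.
Tool frame: the origin (TCP) lies midway between the tips of the shut fingers; the grasp point (between the pads) lies 19 mm behind it; z points along the fingers, y is the line along which they close (so a half turn about z gives the same grasp; the last joint's range is limited). The gripper opens to 94 mm and grips with 3 to 60 N. Pads are 16 mm wide; open, the fingers measure 119 mm over their backs; the gripper's body (75 mm by 177 mm) begins 78 mm behind the grasp point.
Start: joints at [-1.22, 0.3, 1.521, -0, 1.321, -0.067], TCP at [223.155, -502.684, 205.446] pointing down, gripper open.
Joint ranges: [-3.03, 3.03], [-0.79, 2.21], [0.23, 2.52], [-1.04, 4.18], [0, 3.07], [-2.55, 2.55]. Speed limits (rad/s): [2.22, 2.22, 2.57, 3.14, 3.14, 3.14].

INTERFACE

Orientations are given as [roll, pitch, yaw] about the fixed x, y, z axes, in that order (R = Rz(yaw) Ry(pitch) Rx(roll)).
In Python, from cell import manip, camera gives the robot as it stands.
- The arm moves only by the tool move_arm, never from a script. Its arguments are lists of equal length, an entry for each row: "dp": the shift along the world's x, y, z in mm, a list of three; "rotation": the turn, a rotation vector about the world's x, y, z in rad, a list of three; "hand": the opening, from 0 (shut) to 1 (fully open). A call has 1 to 10 rows; each row shifts and turns the commanded pose from where the row before left it; what a row does not reach is not made up. A row lasts 1/8 s, in which the tool goes at most 62.5 mm and 10.7 degrees, less where a joint would pass 70% of its speed; a pose out of reach is approached as far as the arm can. A call with a gripper value outside its range is refused whole. The fingers move at their own pace and stop on an object; "newtons" is the grip in N (left out, the last holds). Time passes only in rows, so rows that do not move let the fingers close. It gives the time, the measured TCP pose, the force, the opening and the grip force at its end, in the units of the state.
- manip.read_state(): the state, without advancing time (a new reading comes with each control period).
- camera(name): name is "side" or "top" or "wrist"; returns a dict with "image" (480x640x3 uint8, red, green, blue), "fx", "fy", "cx", "cy" (pixels), "R" (3x3) and "t" (3): a world point X has camera coordinates R X + t; the wrist camera has in their place "mount" (4x4, takes a point from camera to tool coordinates, whose origin is the TCP and whose axes are the flange's). Camera axes: x right, y down, z forward; pixel columns grow to the right and rows downward; lengths in mm; the calibration is good to about 2 mm. A picture is of the moment at which its call begins: read the wrist's pose just before it. There is no depth.
- manip.sign_off(): hands the job in; it is judged then, once.
The state is a dict: "clock": time; "joints": joint angles; "qd": joint speeds; "effort": joint torques, N m; "eef_pos": TCP position; "eef_rot": TCP orientation; "wrist_force": force on the tool from outside, world axes, zero at the start; "moment": the same for the moment, N m; "finger_gap": finger opening in mm; "finger_force": force on a finger pad.
Only numpy, scipy, OpenCV 4.12 (cv2) and the standard library are available. Lean on these libraries where they do the work, as an engineer would, in place of code of your own. Each camera call takes 0.05 s, during which the arm holds its last target. There are 200 camera calls.

## Working session

There is one attempt and no reset: what is moved stays moved. The work goes in short steps, Python scripts to look and compute and a tool call to move; the robot and the scene stay as the last step left them, time stands still between calls to the robot, and variables do not carry over. Pictures are saved under pics/ and viewed, at most 10 in all, crops included, and the job is handed in when it is done.

Besides the shell and the picture viewer there is one more tool, called after "Call:" as name(argument=value, ...), one argument or row to a line, values as JSON. move_arm: Moves the arm, as the interface text tells. Its arguments: {"type":"object","properties":{"dp":{"type":"array","items":{"type":"array","items":{"type":"number"}}},"rotation":{"type":"array","items":{"type":"array","items":{"type":"number"}}},"hand":{"type":"array","items":{"type":"number"}},"newtons":{"type":"number"}},"required":["dp","rotation","hand"]}

```bash
mkdir -p pics; ls; python3 - <<'E'
from cell import manip, camera
import cv2, pickle
s=manip.read_state(); print(s['clock'],s['eef_pos'],s['eef_rot'],s['finger_gap'])
for n in ['side','top']:
    c=camera(n); pickle.dump(c,open(f'{n}0.pkl','wb'))
    cv2.imwrite(f'pics/{n}0.png',c['image'][:,:,::-1]); print(n,c['fx'],c['R'],c['t'])
E
```

```text
pics
0.0 [ 223.06929925 -502.447948    204.90316784] [-3.14045564e+00 -1.11719871e-04  4.17760566e-01] 93.76956059872846
side 622.8600871750979 [[-0.98764853 -0.15665269  0.00321337]
 [-0.11011699  0.67937319 -0.7254835 ]
 [ 0.11146586 -0.71687656 -0.68823205]] [ 546.85152017  187.16884723 1252.88702823]
top 498.9923466292726 [[-0.02194112 -0.99930764  0.03004693]
 [-0.99686374  0.01958198 -0.07667612]
 [ 0.07603466 -0.03163506 -0.99660321]] [ -52.82143773  555.98951398 1275.45937101]
```

View pics/top0.png

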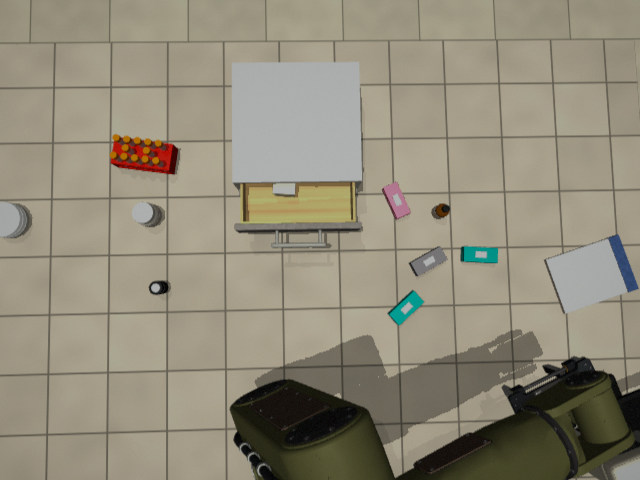

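View pics/side0.png

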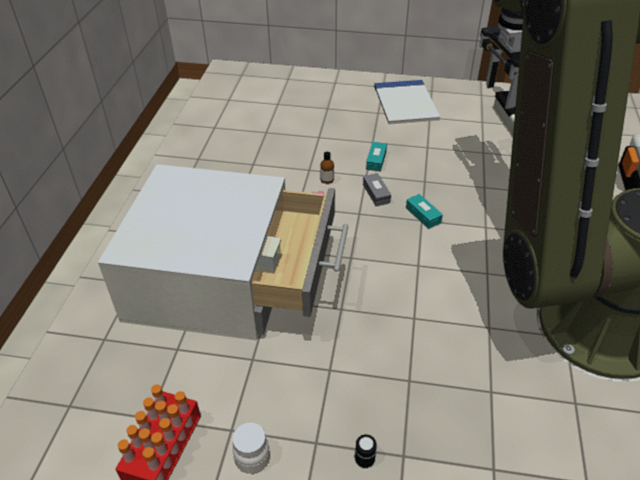

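Top view: the grey box with a label is at (428,261). Pink (396,200) and turquoise (479,254), (406,307) are look-alikes and stay. The canister candidate is the black one at (158,287), the cup is at (146,214), and the oil at (441,211). The jar lid shows at (285,188) in the drawer. I'll confirm with crops and measure.

```bash
cat > h.py <<'E'
import numpy as np, cv2, pickle
def ray(c,u,v,z):
    d=c['R'].T@np.array([(u-c['cx'])/c['fx'],(v-c['cy'])/c['fy'],1]); o=-c['R'].T@c['t']
    return o+d*(z-o[2])/d[2]
def proj(c,X):
    p=c['R']@np.asarray(X,float)+c['t']; return np.array([c['fx']*p[0]/p[2]+c['cx'],c['fy']*p[1]/p[2]+c['cy']])
E
python3 - <<'E'
from h import *
t=pickle.load(open('top0.pkl','rb')); s=pickle.load(open('side0.pkl','rb'))
im=t['image'][:,:,::-1]; sm=s['image'][:,:,::-1]
r=lambda a,w,h:cv2.resize(a,(w,h),interpolation=cv2.INTER_CUBIC)
A=r(im[170:330,380:500],400,533)[:300*1]
a=r(im[235:285,400:460],396,330-30); b=r(im[265:310,130:190],400,300); c=r(im[170:260,225:370],480,298); d=r(sm[160:230,340:450],400,255)
out=np.zeros((600,800,3),np.uint8); out[:300,:396]=a; out[:300,400:800]=b; out[300:598,:480]=c; e=r(sm[425:475,340:390],300,300); out[300:600,490:790]=e
cv2.imwrite('pics/crop0.png',out)
print('box',ray(t,428,261,30),ray(t,428,261,15)); print('can',ray(t,158,287,52)); print('can side',ray(s,366,441,52))
print('oil',ray(t,441,211,40),'cup',ray(t,146,214,70),'jar',ray(t,285,188,149))
for n,u,v,z in [('topL',234,184,174),('topR',360,182,174),('backL',232,63,174),('backR',359,62,174),('panL',236,230,161),('panR',361,229,161),('hL',273,246,136),('hR',327,246,136)]: print(n,ray(t,u,v,z).round())
E
```

```text
box [ 491.27745997 -338.79412143   30.        ] [ 491.68789156 -342.47567472   15.        ]
can [440.05474353 347.85229457  52.        ]
can side [439.16160173 348.11424143  52.        ]
oil [ 619.8782232  -375.27412896   40.        ] cup [621.78231814 372.66314033  70.        ] jar [667.14798411  23.34314124 149.        ]
topL [674. 139. 174.]
topR [ 674. -152.  174.]
backL [961. 142. 174.]
backR [ 961. -157.  174.]
panL [569. 138. 161.]
panR [ 565. -152.  161.]
hL [532.  54. 136.]
hR [529. -73. 136.]
```

View pics/crop0.png

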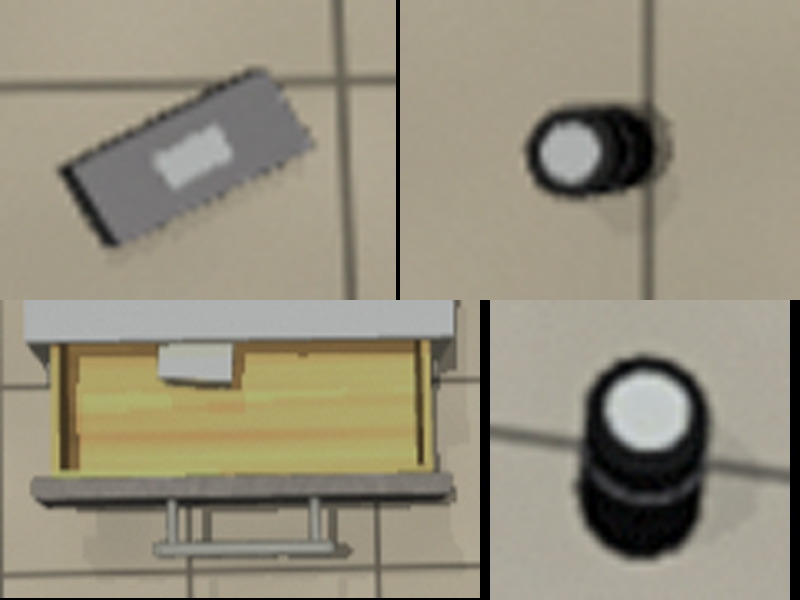

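Crops: the grey box has plain faces and a paper label, and is the only grey one. The canister is black with a white top disc at about (156,288), and no other black cylinder is in view. The jar is against the plate edge, at columns 273–295. Next is a precise fit.

```bash
python3 - <<'E'
from h import *
from scipy.optimize import least_squares
t=pickle.load(open('top0.pkl','rb')); im=t['image']
hsv=cv2.cvtColor(im,cv2.COLOR_RGB2HSV)
def seg(x0,x1,y0,y1,lo,hi):
    m=np.zeros(im.shape[:2],np.uint8); m[y0:y1,x0:x1]=cv2.inRange(hsv[y0:y1,x0:x1],lo,hi)
    cs,_=cv2.findContours(m,cv2.RETR_EXTERNAL,cv2.CHAIN_APPROX_NONE); return max(cs,key=cv2.contourArea)
print('plate hsv',hsv[120,300],'box',hsv[256,420],hsv[268,418],'can',hsv[288,163],'tile',hsv[270,440], 'panel',hsv[228,300])
c=seg(222,372,50,200,(0,0,150),(180,35,255))
# c: plate rays on z=174
P=np.array([ray(t,u,v,174)[:2] for u,v in c[:,0]],np.float32); r=cv2.minAreaRect(P); print('plate',r, cv2.boundingRect(c)); print(cv2.boxPoints(r).round())
c=seg(405,450,240,280,(0,0,95),(180,40,160)); print(cv2.boundingRect(c),cv2.contourArea(c))
P=np.array([ray(t,u,v,30)[:2] for u,v in c[:,0]],np.float32); r=cv2.minAreaRect(P); print('box',r); print(cv2.boxPoints(r).round(1))
pts=[(65,172),(262,70),(313,145),(112,243)]
Q=np.array([ray(t,400+x/6.6-.42,235+y/6-.42,30)[:2] for x,y in pts]); print('manual box',Q.round(1),Q.mean(0).round(1))
d=(Q[1]-Q[0])+(Q[2]-Q[3]); print('ang long',np.arctan2(d[1],d[0]))
print('can',ray(t,155.6,287.5,52))
for n,x,y,z in [('jarFL',160,384,149),('jarFR',233,383,149),('panL',33,480,161.5),('panR',452,476,161.5),('panfL',33,490,161.5),('barL',155,548,136),('barR',333,548,136),('plL',25,341,174),('plR',454,332,174)]:
    print(n,ray(t,225+x/3.31-.35,170+(y-300)/3.31-.35,z).round(1))
E
```

```text
plate hsv [ 75   3 176] box [ 20  44 115] [165   4 118] can [150 255   3] tile [ 23  42 168] panel [ 19  24 115]
plate ((821.5540771484375, -6.31707763671875), (285.86810302734375, 301.8998107910156), 0.006068618502467871) (231, 61, 131, 122)
[[ 679.  145.]
 [ 679. -157.]
 [ 965. -157.]
 [ 964.  145.]]
(411, 246, 37, 31) 492.5
box ((492.2187805175781, -341.55169677734375), (45.37944030761719, 90.54364013671875), 28.501493453979492)
[[ 450.7 -312.6]
 [ 493.9 -392.2]
 [ 533.8 -370.5]
 [ 490.6 -290.9]]
manual box [[ 486.5 -290.2]
 [ 529.  -369.8]
 [ 496.1 -388.7]
 [ 455.5 -307.6]] [ 491.8 -339.1]
ang long -1.0938845845200151
can [438.9452991  353.78357928  52.        ]
jarFL [650.9  51.8 149. ]
jarFR [650.7  -0.  149. ]
panL [582.6 140.5 161.5]
panR [ 579.9 -153.2  161.5]
panfL [575.5 140.6 161.5]
barL [534.9  58.  136. ]
barR [532.4 -69.1 136. ]
plL [678.5 143.5 174. ]
plR [ 680.1 -156.   174. ]
```

Call:
move_arm(
  dp=[
    [31, 50, 3],
    [31, 50, 3],
    [31, 50, 3],
    [31, 50, 3],
    [31, 50, 3],
    [31, 50, 0],
    [31, 50, 0],
    [31, 50, 0],
    [31, 50, 0],
    [31, 46, 0],
  ],
  rotation=[
    [0, 0, 0.165],
    [0, 0, 0.165],
    [0, 0, 0.165],
    [0, 0, 0.165],
    [0, 0, 0.165],
    [0, 0, 0.165],
    [0, 0, 0.163],
    [0, 0, 0],
    [0, 0, 0],
    [0, 0, 0],
  ],
  hand=[0.32, 0.32, 0.32, 0.32, 0.32, 0.32, 0.32, 0.32, 0.32, 0.32],
  newtons=25,
)

```text
clock: 1.35
eef_pos: [533.8, -4.7, 220.3]
eef_rot: [-3.141, 0.0, 1.571]
wrist_force: [0.1, 0.1, 0.1]
finger_gap: 30.3
finger_force: 0.0
```

```bash
python3 - <<'E'
from h import *
from cell import manip,camera
s=pickle.load(open('side0.pkl','rb')); print('can side',ray(s,365.8,442.9,52))
st=manip.read_state(); c=camera('wrist'); print(st['eef_pos'],st['eef_rot'],st['finger_gap']); pickle.dump((st,c),open('w1.pkl','wb')); print(c['mount'],c['fx'])
cv2.imwrite('pics/w1.png',c['image'][:,:,::-1])
E
```

```text
can side [439.09950984 351.47600252  52.        ]
[533.82201403  -4.70450873 220.29614624] [-3.14135025e+00  1.39266126e-05  1.57118939e+00] 30.304577705445183
[[-4.94416289e-04 -9.61255380e-01 -2.75658936e-01  7.91683633e+01]
 [ 9.99999322e-01 -1.84756804e-04 -1.14930967e-03 -6.15781713e-01]
 [ 1.05385024e-03 -2.75659318e-01  9.61254821e-01 -1.78886142e+02]
 [ 0.00000000e+00  0.00000000e+00  0.00000000e+00  1.00000000e+00]] 347.74742439380486
```

View pics/w1.png

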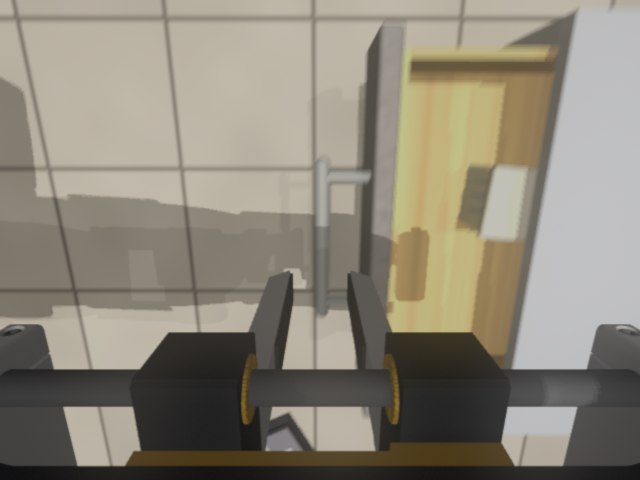

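Wrist view: the bar runs vertically at column 321, midway between the fingers (292 and 348), and parallel to them. Descend, grip and pull 110 mm.

Call:
move_arm(
  dp=[
    [0, 0, -40],
    [0, 0, -40],
    [0, 0, -22],
    [0, 0, 0],
    [0, 0, 0],
    [0, 0, 0],
    [0, 0, 0],
  ],
  rotation=[
    [0, 0, 0],
    [0, 0, 0],
    [0, 0, 0],
    [0, 0, 0],
    [0, 0, 0],
    [0, 0, 0],
    [0, 0, 0],
  ],
  hand=[0.32, 0.32, 0.32, 0.32, 0.05, 0.05, 0.05],
  newtons=25,
)

```text
clock: 2.28
eef_pos: [533.6, -6.7, 119.5]
eef_rot: [3.14, 0.0, 1.571]
wrist_force: [-1.3, -0.5, 5.6]
finger_gap: 10.3
finger_force: 25.0
```

Call:
move_arm(
  dp=[
    [-4, 0, 0],
    [-10, 0, 0],
    [-15, 0, 0],
    [-16, 0, 0],
    [-16, 0, 0],
    [-16, 0, 0],
    [-15, 0, 0],
    [-10, 0, 0],
    [-6, 0, 0],
    [0, 0, 0],
  ],
  rotation=[
    [0, 0, 0],
    [0, 0, 0],
    [0, 0, 0],
    [0, 0, 0],
    [0, 0, 0],
    [0, 0, 0],
    [0, 0, 0],
    [0, 0, 0],
    [0, 0, 0],
    [0, 0, 0],
  ],
  hand=[0.05, 0.05, 0.05, 0.05, 0.05, 0.05, 0.05, 0.05, 0.05, 0.05],
)

```text
clock: 3.52
eef_pos: [425.3, -6.5, 119.4]
eef_rot: [3.14, -0.0, 1.571]
wrist_force: [-0.3, 2.4, 8.9]
finger_gap: 10.0
finger_force: 25.0
```

Call:
move_arm(
  dp=[
    [0, 0, 0],
    [0, 0, 0],
    [0, 0, 40],
    [0, 0, 60],
    [0, 0, 60],
    [0, -60, 0],
    [0, -60, 0],
    [0, -60, 0],
    [0, -60, 0],
  ],
  rotation=[
    [0, 0, 0],
    [0, 0, 0],
    [0, 0, 0],
    [0, 0, 0],
    [0, 0, 0],
    [0, 0, 0],
    [0, 0, 0],
    [0, 0, 0],
    [0, 0, 0],
  ],
  hand=[0.32, 0.32, 0.32, 0.32, 0.32, 0.7, 0.7, 0.7, 0.7],
)

```text
clock: 4.65
eef_pos: [424.7, -248.6, 278.4]
eef_rot: [-3.142, -0.0, 1.571]
wrist_force: [0.6, 0.7, 0.2]
finger_gap: 64.7
finger_force: 0.0
```

```bash
python3 - <<'E'
from h import *
from cell import manip,camera
c=camera('top'); pickle.dump(c,open('top1.pkl','wb'))
cv2.imwrite('pics/top1.png',cv2.resize(c['image'][170:350,220:460,::-1],(800,600),interpolation=cv2.INTER_CUBIC))
E
```

```text
(no output)
```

View pics/top1.png

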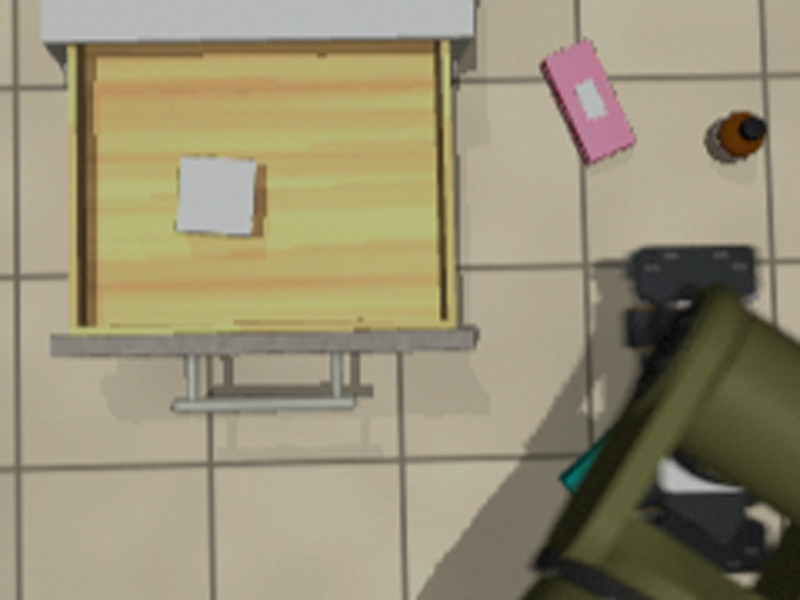

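The drawer is out about 204 mm and the jar is upright, its lid at crop (217,196). Going over the box with closing along its width.

Call:
move_arm(
  dp=[
    [20, -30, -20],
    [20, -30, -20],
    [20, -31, -20],
    [7, 0, -20],
    [0, 0, 0],
    [0, 0, 0],
  ],
  rotation=[
    [0, 0, 0.16],
    [0, 0, 0.16],
    [0, 0, 0.16],
    [0, 0, 0],
    [0, 0, 0],
    [0, 0, 0],
  ],
  hand=[0.75, 0.75, 0.75, 0.75, 0.75, 0.75],
)

```text
clock: 5.45
eef_pos: [492.2, -337.1, 199.5]
eef_rot: [3.141, 0.001, 2.05]
wrist_force: [-0.0, 0.1, -0.1]
finger_gap: 70.5
finger_force: 0.0
```

```bash
cat >> h.py <<'E'
from scipy.spatial.transform import Rotation as Ro
def wcam(st,c):
    T=np.eye(4); T[:3,:3]=Ro.from_euler('xyz',st['eef_rot']).as_matrix(); T[:3,3]=st['eef_pos']
    W=np.linalg.inv(T@c['mount']); return dict(c,R=W[:3,:3],t=W[:3,3])
E
python3 - <<'E'
from h import *
from cell import manip,camera
t=pickle.load(open('top1.pkl','rb'))
for u,v in [(178,156),(256,158),(252,236),(177,233)]: print('jar',ray(t,220+u/3.333-.35,170+v/3.333-.35,149).round(1))
print('floor front', ray(t,220+260/3.333,170+328/3.333,97).round(1))
st=manip.read_state(); c=camera('wrist'); c=wcam(st,c); pickle.dump(c,open('w2.pkl','wb')); print(st['eef_pos'],st['eef_rot'])
im=c['image'].copy()
# predicted box corners
for dx,dy in [(45,20),(45,-20),(-45,-20),(-45,20)]:
    a=-1.09; p=proj(c,[491.5+dx*np.cos(a)-dy*np.sin(a),-339.5+dx*np.sin(a)+dy*np.cos(a),30]); print(p.round(1))
    cv2.circle(im,tuple(int(q) for q in p),3,(255,0,0),1)
cv2.imwrite('pics/w2.png',im[:,:,::-1])
E
```

```text
jar [600.1  52.4 149. ]
jar [597.7  -2.4 149. ]
jar [542.6   1.4 149. ]
jar [545.8  53.9 149. ]
floor front [478.1  -3.   97. ]
[ 492.15733374 -337.12833348  199.54647685] [3.14114130e+00 9.86453932e-04 2.05012595e+00]
[338.5 260.6]
[300.9 260.6]
[299.3 175.1]
[339.7 175.1]
```

View pics/w2.png

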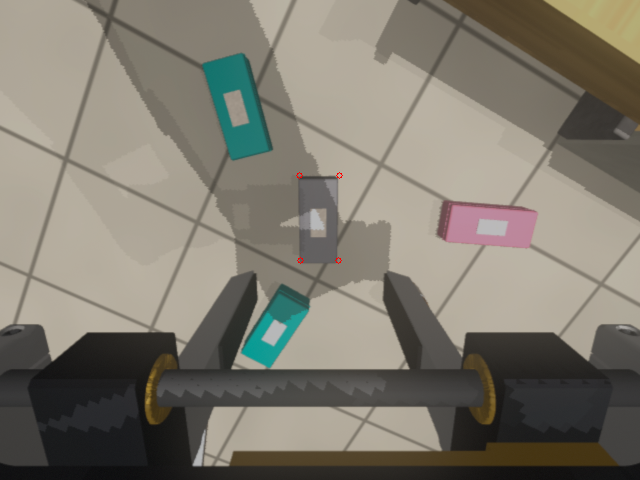

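Wrist view: the grey box spans columns 300–338 and rows 177–263, and its predicted corners match within 2 px. Descend and grasp.

Call:
move_arm(
  dp=[
    [-1, -2, -50],
    [0, 0, -60],
    [0, 0, -50],
    [0, 0, -25],
    [0, 0, -11],
    [0, 0, 0],
    [0, 0, 0],
    [0, 0, 0],
    [0, 0, 0],
    [0, 0, 0],
  ],
  rotation=[
    [0, 0, 0],
    [0, 0, 0],
    [0, 0, 0],
    [0, 0, 0],
    [0, 0, 0],
    [0, 0, 0],
    [0, 0, 0],
    [0, 0, 0],
    [0, 0, 0],
    [0, 0, 0],
  ],
  hand=[0.75, 0.75, 0.75, 0.75, 0.75, 0.75, 0.3, 0.3, 0.3, 0.3],
  newtons=20,
)

```text
clock: 6.75
eef_pos: [491.3, -339.8, 2.9]
eef_rot: [3.141, 0.0, 2.051]
wrist_force: [-0.2, 0.4, 3.4]
finger_gap: 39.8
finger_force: 20.0
```

Call:
move_arm(
  dp=[
    [0, 0, 10],
    [0, 0, 40],
    [0, 0, 50],
    [0, 0, 50],
    [0, 0, 45],
    [0, 0, 0],
    [0, 0, 0],
  ],
  rotation=[
    [0, 0, 0],
    [0, 0, 0],
    [0, 0, 0],
    [0, 0, 0],
    [0, 0, 0],
    [0, 0, 0],
    [0, 0, 0],
  ],
  hand=[0.3, 0.3, 0.3, 0.3, 0.3, 0.3, 0.3],
)

```text
clock: 7.62
eef_pos: [490.8, -339.4, 196.6]
eef_rot: [-3.141, -0.001, 2.051]
wrist_force: [0.1, 0.2, -2.2]
finger_gap: 39.9
finger_force: 20.0
```

Call:
move_arm(
  dp=[
    [10, 30, 4],
    [20, 50, 0],
    [20, 50, 0],
    [20, 50, 0],
    [20, 50, 0],
    [16, 35, 0],
    [0, 0, 0],
    [0, 0, 0],
  ],
  rotation=[
    [0, 0, -0.08],
    [0, 0, -0.1],
    [0, 0, -0.1],
    [0, 0, -0.1],
    [0, 0, -0.1],
    [0, 0, 0],
    [0, 0, 0],
    [0, 0, 0],
  ],
  hand=[0.3, 0.3, 0.3, 0.3, 0.3, 0.3, 0.3, 0.3],
)

```text
clock: 8.62
eef_pos: [596.6, -75.1, 200.2]
eef_rot: [-3.139, -0.0, 1.571]
wrist_force: [1.1, -0.5, -1.5]
finger_gap: 39.7
finger_force: 20.0
```

```bash
python3 - <<'E'
from h import *
from cell import manip,camera
st=manip.read_state(); c=camera('wrist'); c=wcam(st,c); pickle.dump(c,open('w3.pkl','wb')); print(st['eef_pos'],st['eef_rot'])
cv2.imwrite('pics/w3.png',c['image'][:,:,::-1])
E
```

```text
[596.59179392 -75.070989   200.21272217] [-3.13946676e+00 -2.06899428e-04  1.57087514e+00]
```

View pics/w3.png

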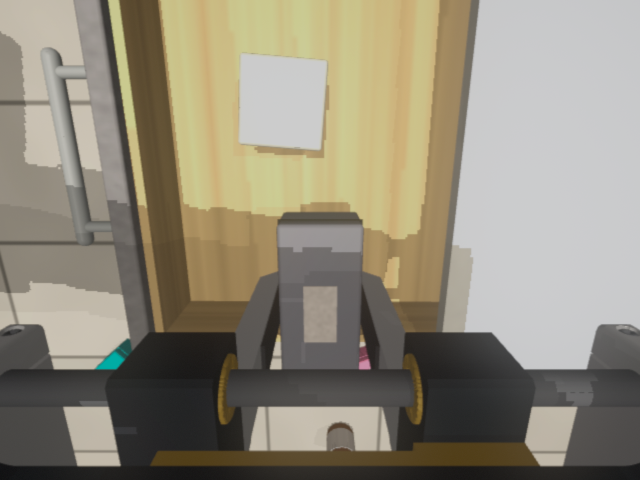

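The box is held level, with its far end at row 213 and the jar's near edge at row 150. There is room on both sides. Lower it.

Call:
move_arm(
  dp=[
    [0, 1, -30],
    [0, 0, -40],
    [0, 0, -18],
    [0, 0, -6],
    [0, 0, -3],
    [0, 0, 0],
  ],
  rotation=[
    [0, 0, 0],
    [0, 0, 0],
    [0, 0, 0],
    [0, 0, 0],
    [0, 0, 0],
    [0, 0, 0],
  ],
  hand=[0.3, 0.3, 0.3, 0.3, 0.3, 0.3],
)

```text
clock: 9.43
eef_pos: [597.5, -73.8, 105.3]
eef_rot: [3.14, 0.0, 1.571]
wrist_force: [-0.9, 0.0, -1.5]
finger_gap: 40.0
finger_force: 20.0
```

Call:
move_arm(
  dp=[
    [0, 0, -2],
    [0, 0, -2],
    [0, 0, 0],
  ],
  rotation=[
    [0, 0, 0],
    [0, 0, 0],
    [0, 0, 0],
  ],
  hand=[0.3, 0.3, 0.3],
)

```text
clock: 9.8
eef_pos: [597.1, -73.6, 100.4]
eef_rot: [-3.141, -0.0, 1.571]
wrist_force: [-0.3, -0.6, -1.5]
finger_gap: 40.0
finger_force: 20.0
```

Call:
move_arm(
  dp=[
    [0, 0, -1],
    [0, 0, 0],
    [0, 0, 0],
    [0, 0, 0],
    [0, 0, 0],
    [0, 0, 30],
    [0, 0, 50],
    [0, 0, 50],
  ],
  rotation=[
    [0, 0, 0],
    [0, 0, 0],
    [0, 0, 0],
    [0, 0, 0],
    [0, 0, 0],
    [0, 0, 0],
    [0, 0, 0],
    [0, 0, 0],
  ],
  hand=[0.3, 0.3, 0.62, 0.62, 0.62, 0.62, 0.62, 0.62],
)

```text
clock: 10.8
eef_pos: [596.9, -73.6, 230.8]
eef_rot: [-3.141, -0.0, 1.571]
wrist_force: [0.5, -0.5, 0.0]
finger_gap: 58.4
finger_force: 0.0
```

Call:
move_arm(
  dp=[
    [-20, 53, 0],
    [-20, 53, 0],
    [-20, 53, 0],
    [-20, 53, 0],
    [-20, 53, 0],
    [-20, 53, 0],
    [-20, 53, -25],
    [-18, 55, -25],
    [0, 0, 0],
    [0, 0, 0],
  ],
  rotation=[
    [0, 0, 0],
    [0, 0, 0],
    [0, 0, 0],
    [0, 0, 0],
    [0, 0, 0],
    [0, 0, 0],
    [0, 0, 0],
    [0, 0, 0],
    [0, 0, 0],
    [0, 0, 0],
  ],
  hand=[0.7, 0.7, 0.7, 0.7, 0.7, 0.7, 0.7, 0.7, 0.7, 0.7],
)

```text
clock: 12.05
eef_pos: [439.5, 351.6, 179.9]
eef_rot: [3.141, 0.0, 1.571]
wrist_force: [0.3, -0.6, -0.3]
finger_gap: 66.0
finger_force: 0.0
```

```bash
python3 - <<'E'
from h import *
from cell import manip,camera
st=manip.read_state(); c=wcam(st,camera('wrist')); pickle.dump(c,open('w4.pkl','wb')); print(st['eef_pos'])
p=proj(c,[439,352.5,52]); print(p)
t=camera('top'); pickle.dump(t,open('top2.pkl','wb'))
im=c['image'].copy(); cv2.circle(im,tuple(int(q) for q in p),4,(255,0,0),1)
out=np.zeros((480,800,3),np.uint8); out[:,:400]=im[:,120:520]; out[:,400:]=cv2.resize(t['image'][175:295,225:375],(400,480),interpolation=cv2.INTER_CUBIC)[:, :]
cv2.imwrite('pics/w4.png',out[:,:,::-1])
E
```

```text
[439.51417962 351.60497041 179.90079118]
[320.29290715 226.38253395]
```

View pics/w4.png

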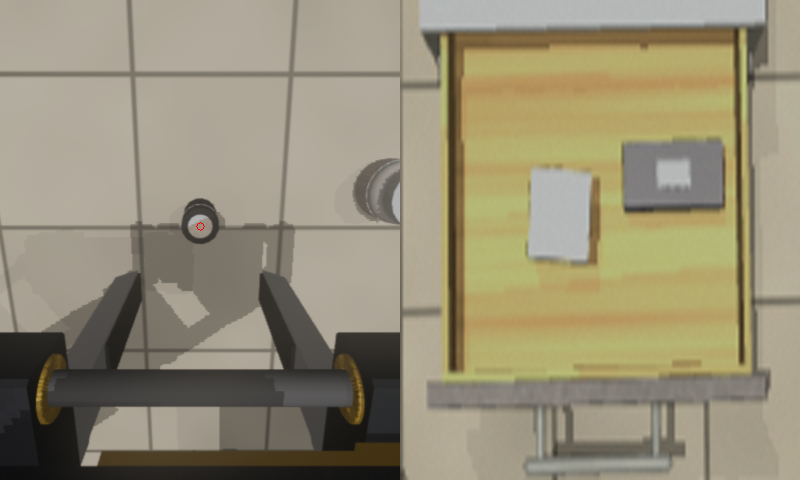

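The box lies flat, lid up, clear of the jar. The predicted canister centre lands on its white disc, at (200,226) in the crop. Grasp.

Call:
move_arm(
  dp=[
    [0, 1, -50],
    [0, 0, -60],
    [0, 0, -40],
    [0, 0, -20],
    [0, 0, 0],
    [0, 0, 0],
    [0, 0, 0],
    [0, 0, 0],
    [0, 0, 0],
  ],
  rotation=[
    [0, 0, 0],
    [0, 0, 0],
    [0, 0, 0],
    [0, 0, 0],
    [0, 0, 0],
    [0, 0, 0],
    [0, 0, 0],
    [0, 0, 0],
    [0, 0, 0],
  ],
  hand=[0.7, 0.7, 0.7, 0.7, 0.7, 0.25, 0.25, 0.25, 0.25],
  newtons=20,
)

```text
clock: 13.28
eef_pos: [439.5, 353.0, 10.2]
eef_rot: [3.141, -0.0, 1.571]
wrist_force: [-1.2, -2.0, 5.3]
finger_gap: 34.7
finger_force: 20.0
```

Call:
move_arm(
  dp=[
    [0, 0, 10],
    [0, 0, 40],
    [0, 0, 50],
    [0, 0, 50],
    [0, 0, 50],
    [0, 0, 0],
  ],
  rotation=[
    [0, 0, 0],
    [0, 0, 0],
    [0, 0, 0],
    [0, 0, 0],
    [0, 0, 0],
    [0, 0, 0],
  ],
  hand=[0.25, 0.25, 0.25, 0.25, 0.25, 0.25],
)

```text
clock: 14.02
eef_pos: [440.3, 353.6, 214.1]
eef_rot: [3.136, -0.004, 1.571]
wrist_force: [0.0, 0.2, -1.8]
finger_gap: 34.8
finger_force: 20.0
```

Call:
move_arm(
  dp=[
    [15, -30, 0],
    [25, -50, 0],
    [25, -50, 0],
    [25, -50, 0],
    [25, -50, 0],
    [20, -34, 0],
    [0, 0, -30],
    [0, 0, -45],
    [0, 0, -20],
    [0, 0, -5],
  ],
  rotation=[
    [0, 0, 0],
    [0, 0, 0],
    [0, 0, 0],
    [0, 0, 0],
    [0, 0, 0],
    [0, 0, 0],
    [0, 0, 0],
    [0, 0, 0],
    [0, 0, 0],
    [0, 0, 0],
  ],
  hand=[0.25, 0.25, 0.25, 0.25, 0.25, 0.25, 0.25, 0.25, 0.25, 0.25],
)

```text
clock: 15.28
eef_pos: [573.3, 88.7, 107.7]
eef_rot: [-3.138, 0.0, 1.571]
wrist_force: [0.1, -0.2, -0.8]
finger_gap: 34.9
finger_force: 20.0
```

Call:
move_arm(
  dp=[
    [0, 0, -1],
    [0, 0, -1],
    [0, 0, 0],
    [0, 0, 0],
  ],
  rotation=[
    [0, 0, 0],
    [0, 0, 0],
    [0, 0, 0],
    [0, 0, 0],
  ],
  hand=[0.25, 0.25, 0.25, 0.25],
)

```text
clock: 15.78
eef_pos: [574.5, 88.9, 108.1]
eef_rot: [3.141, -0.0, 1.571]
wrist_force: [-0.9, 1.2, -1.1]
finger_gap: 34.3
finger_force: 20.0
```

Call:
move_arm(
  dp=[
    [0, 0, -1],
    [0, 0, 0],
    [0, 0, 0],
  ],
  rotation=[
    [0, 0, 0],
    [0, 0, 0],
    [0, 0, 0],
  ],
  hand=[0.25, 0.25, 0.25],
)

```text
clock: 16.15
eef_pos: [574.7, 88.9, 107.2]
eef_rot: [3.141, -0.0, 1.571]
wrist_force: [-0.8, 0.2, 5.4]
finger_gap: 35.0
finger_force: 20.0
```

Contact with the floor. Release and lift.

Call:
move_arm(
  dp=[
    [0, 0, 0],
    [0, 0, 0],
    [0, 0, 0],
    [0, 0, 20],
    [0, 0, 45],
    [0, 0, 50],
    [-50, -30, 0],
    [-52, -35, 0],
    [-48, -30, 0],
  ],
  rotation=[
    [0, 0, 0],
    [0, 0, 0],
    [0, 0, 0],
    [0, 0, 0],
    [0, 0, 0],
    [0, 0, 0],
    [0, 0, 0],
    [0, 0, 0],
    [0, 0, 0],
  ],
  hand=[0.6, 0.6, 0.6, 0.6, 0.6, 0.6, 0.32, 0.32, 0.32],
)

```text
clock: 17.27
eef_pos: [422.7, -6.8, 221.5]
eef_rot: [3.141, 0.0, 1.571]
wrist_force: [1.0, -0.5, 0.3]
finger_gap: 31.4
finger_force: 0.0
```

```bash
python3 - <<'E'
from h import *
from cell import manip,camera
s=camera('side'); st=manip.read_state(); c=wcam(st,camera('wrist')); print(st['eef_pos'],st['finger_gap'])
pickle.dump(c,open('w5.pkl','wb'))
out=np.zeros((480,800,3),np.uint8); out[:,:400]=cv2.resize(s['image'][170:330,220:365],(400,480)); out[:,400:]=c['image'][:,200:600]
cv2.imwrite('pics/w5.png',out[:,:,::-1])
E
```

```text
[418.68598139  -8.56435389 221.25065944] 30.38325697758619
```

View pics/w5.png

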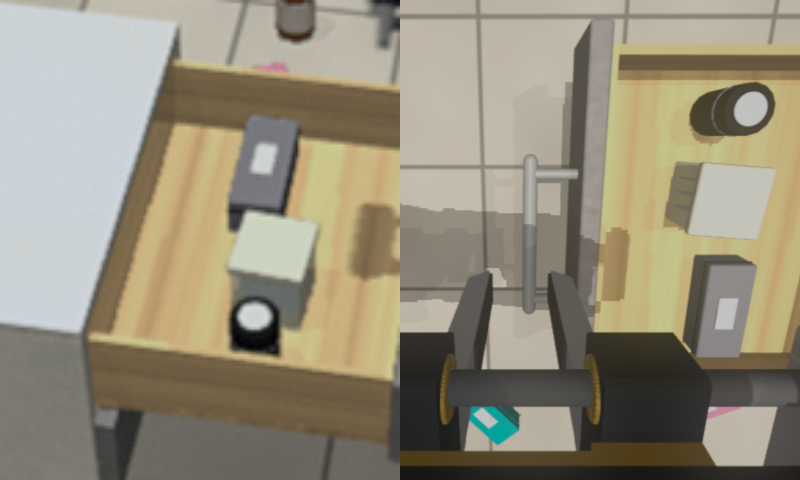

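All three stand or lie properly, and the box is lid up. Checking the bar position against the fingers.

```bash
python3 - <<'E'
from h import *
from cell import manip
c=pickle.load(open('w5.pkl','rb')); print(ray(c,330,200,136),ray(c,330,290,136), manip.read_state()['eef_pos'])
E
```

```text
[425.4480689   24.03695023 136.        ] [425.99514848 -51.09272808 136.        ] [421.49637604  -7.538217   221.90270005]
```

Call:
move_arm(
  dp=[
    [3, 0, -30],
    [0, 0, 0],
    [0, 0, 0],
  ],
  rotation=[
    [0, 0, 0],
    [0, 0, 0],
    [0, 0, 0],
  ],
  hand=[0.32, 0.32, 0.32],
)

```text
clock: 17.75
eef_pos: [428.0, -5.8, 192.4]
eef_rot: [3.141, -0.0, 1.571]
wrist_force: [-0.1, -0.5, 0.7]
finger_gap: 30.2
finger_force: 0.0
```

Call:
move_arm(
  dp=[
    [-2, 0, -30],
    [0, 0, -30],
    [0, 0, -14],
    [0, 0, 0],
    [0, 0, 0],
    [0, 0, 0],
    [0, 0, 0],
  ],
  rotation=[
    [0, 0, 0],
    [0, 0, 0],
    [0, 0, 0],
    [0, 0, 0],
    [0, 0, 0],
    [0, 0, 0],
    [0, 0, 0],
  ],
  hand=[0.32, 0.32, 0.32, 0.32, 0.05, 0.05, 0.05],
  newtons=25,
)

```text
clock: 18.62
eef_pos: [425.9, -6.1, 118.4]
eef_rot: [3.14, 0.0, 1.571]
wrist_force: [1.1, 0.7, 5.4]
finger_gap: 10.1
finger_force: 25.0
```

Call:
move_arm(
  dp=[
    [2, 0, 0],
    [4, 0, 0],
    [7, 0, 0],
    [10, 0, 0],
    [12, 0, 0],
    [12, 0, 0],
    [12, 0, 0],
    [12, 0, 0],
    [12, 0, 0],
    [12, 0, 0],
  ],
  rotation=[
    [0, 0, 0],
    [0, 0, 0],
    [0, 0, 0],
    [0, 0, 0],
    [0, 0, 0],
    [0, 0, 0],
    [0, 0, 0],
    [0, 0, 0],
    [0, 0, 0],
    [0, 0, 0],
  ],
  hand=[0.05, 0.05, 0.05, 0.05, 0.05, 0.05, 0.05, 0.05, 0.05, 0.05],
)

```text
clock: 19.88
eef_pos: [521.2, -6.3, 118.4]
eef_rot: [3.14, 0.001, 1.571]
wrist_force: [-1.2, -2.8, 6.9]
finger_gap: 10.0
finger_force: 25.0
```

Call:
move_arm(
  dp=[
    [12, 0, 0],
    [12, 0, 0],
    [12, 0, 0],
    [12, 0, 0],
    [12, 0, 0],
    [11, 0, 0],
    [9, 0, 0],
    [7, 0, 0],
    [5, 0, 0],
    [3, 0, 0],
  ],
  rotation=[
    [0, 0, 0],
    [0, 0, 0],
    [0, 0, 0],
    [0, 0, 0],
    [0, 0, 0],
    [0, 0, 0],
    [0, 0, 0],
    [0, 0, 0],
    [0, 0, 0],
    [0, 0, 0],
  ],
  hand=[0.05, 0.05, 0.05, 0.05, 0.05, 0.05, 0.05, 0.05, 0.05, 0.05],
)

```text
clock: 21.12
eef_pos: [616.0, -6.6, 118.4]
eef_rot: [3.14, 0.001, 1.571]
wrist_force: [-0.8, -3.1, 6.3]
finger_gap: 9.8
finger_force: 25.0
```

Call:
move_arm(
  dp=[
    [3, 0, 0],
    [3, 0, 0],
    [2, 0, 0],
    [2, 0, 0],
    [0, 0, 0],
  ],
  rotation=[
    [0, 0, 0],
    [0, 0, 0],
    [0, 0, 0],
    [0, 0, 0],
    [0, 0, 0],
  ],
  hand=[0.05, 0.05, 0.05, 0.05, 0.05],
)

```text
clock: 21.75
eef_pos: [626.0, -6.6, 118.5]
eef_rot: [3.14, 0.001, 1.571]
wrist_force: [1.2, -3.9, 5.4]
finger_gap: 10.2
finger_force: 25.0
```

Call:
move_arm(
  dp=[
    [1, 0, 0],
    [1, 0, 0],
    [0, 0, 0],
  ],
  rotation=[
    [0, 0, 0],
    [0, 0, 0],
    [0, 0, 0],
  ],
  hand=[0.05, 0.05, 0.05],
)

```text
clock: 22.12
eef_pos: [627.9, -6.6, 118.5]
eef_rot: [3.14, 0.001, 1.571]
wrist_force: [0.6, -2.8, 5.7]
finger_gap: 9.9
finger_force: 25.0
```

Call:
move_arm(
  dp=[
    [1, 0, 0],
    [1, 0, 0],
    [0, 0, 0],
  ],
  rotation=[
    [0, 0, 0],
    [0, 0, 0],
    [0, 0, 0],
  ],
  hand=[0.05, 0.05, 0.05],
)

```text
clock: 22.5
eef_pos: [628.4, -6.6, 118.4]
eef_rot: [-3.139, 0.001, 1.571]
wrist_force: [-12.6, -3.3, 12.3]
finger_gap: 10.0
finger_force: 25.0
```

Call:
move_arm(
  dp=[
    [1, 0, 0],
    [1, 0, 0],
    [0, 0, 0],
  ],
  rotation=[
    [0, 0, 0],
    [0, 0, 0],
    [0, 0, 0],
  ],
  hand=[0.05, 0.05, 0.05],
)

```text
clock: 22.88
eef_pos: [628.4, -6.5, 118.3]
eef_rot: [-3.133, 0.001, 1.571]
wrist_force: [-31.8, -3.2, 19.8]
finger_gap: 9.9
finger_force: 25.0
```

Hard stop reached at 628 (629 expected). Release, lift and retreat.

Call:
move_arm(
  dp=[
    [-2, 0, 0],
    [0, 0, 0],
    [0, 0, 0],
    [0, 0, 0],
    [0, 0, 20],
    [0, 0, 40],
    [0, 0, 50],
    [-50, 0, 20],
    [-60, 0, 0],
    [-60, 0, 0],
  ],
  rotation=[
    [0, 0, 0],
    [0, 0, 0],
    [0, 0, 0],
    [0, 0, 0],
    [0, 0, 0],
    [0, 0, 0],
    [0, 0, 0],
    [0, 0, 0],
    [0, 0, 0],
    [0, 0, 0],
  ],
  hand=[0.05, 0.3, 0.3, 0.3, 0.3, 0.3, 0.3, 0.3, 0.3, 0.3],
)

```text
clock: 24.12
eef_pos: [457.7, -6.0, 247.5]
eef_rot: [3.141, -0.0, 1.571]
wrist_force: [0.4, -0.3, -0.1]
finger_gap: 28.2
finger_force: 0.0
```

```bash
python3 - <<'E'
from h import *
from cell import manip,camera
st=manip.read_state(); print(st['eef_pos'],st['wrist_force'])
s=camera('side'); t=camera('top'); c=wcam(st,camera('wrist')); pickle.dump(c,open('w6.pkl','wb'))
out=np.zeros((600,800,3),np.uint8); out[:300,:400]=cv2.resize(s['image'],(400,300)); out[:300,400:]=cv2.resize(t['image'],(400,300))
out[300:,:400]=cv2.resize(s['image'][150:350,100:367],(400,300)); out[300:,400:]=cv2.resize(c['image'],(400,300))
cv2.imwrite('pics/end.png',out[:,:,::-1])
E
```

```text
[457.66817124  -5.95975926 247.54833599] [ 0.36527529 -0.26891826 -0.11436402]
```

View pics/end.png

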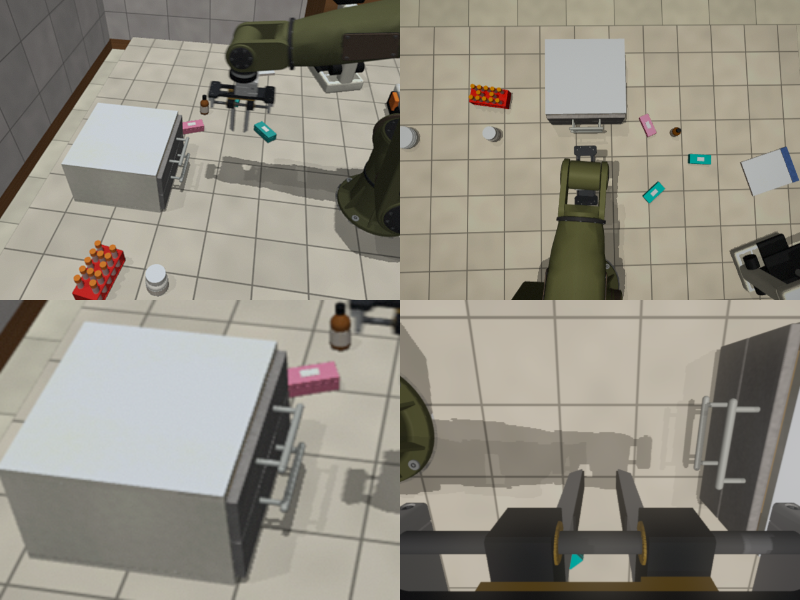

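The picture shows both drawer fronts flush, the bystanders where they were and the gripper clear of everything.

```bash
python3 -c "
from cell import manip
print(manip.sign_off())"
```

```text
the job is handed in; nothing more can be done
None
```

The slide box (flat, lid up) and the canister (upright) are in the top drawer beside the upright jar. The drawer is pushed fully shut, the oil bottle and cup were left where they stood, and the job was handed in at about 24 s; the jar, box and canister were last seen just before shutting.

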